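# Vent the food-waste caddy with its lever and let the lid down gently

### The arm

A 6-joint arm with a two-finger parallel gripper is mounted at the origin on the work surface. World frame = base frame: x ahead of the robot, y to its left, z up, the work surface at z = 0. Lengths are in m, angles in rad, forces in N, time in s.
With the tool pointing down it reaches from about 0.35 to 0.8 m from the base axis. Payload 7.3 kg.
Tool frame: the origin (TCP) lies between the finger pads; the fingertips stand 22 mm ahead of it and the grasp point (between the pads) lies 3 mm ahead of it; z points along the fingers, y is the line along which they close (so a half turn about z gives the same grasp; the last joint's range is limited). The gripper opens to 85 mm and grips with 20 to 120 N. Pads are 22 mm wide; open, the fingers measure 114 mm over their backs; the gripper's body (76 mm by 85 mm) begins 54 mm behind the grasp point. The pads swing forward as they close: fully open they stand 13 mm farther back than shut.
Start: joints at [-1.423, 0.342, 1.524, -0, 1.275, -0.146], TCP at [0.152, -0.503, 0.219] pointing down, gripper open.
Joint ranges: [-2.53, 2.53], [-0.77, 2.02], [0.04, 2.7], [-1, 4.14], [0.28, 2.66], [-3.11, 3.11]. Speed limits (rad/s): [2.57, 2.57, 3.14, 3.14, 3.14, 3.14].

### API

Orientations are given as a rotation vector (axis times angle).
In Python, from rig import get_state, get_image, camera_params, sign_off, look_for, masks_of, mark_of gives the robot as it stands.
- The arm moves only by the shell command python3 -m creep 'ROWS' [FORCE]. ROWS is text: rows parted by semicolons, each of 7 numbers parted by spaces: the shift along the tool's x, y, z in mm, then the turn, a rotation vector about the tool's x, y, z in degrees, then the finger opening in mm, from 0 to 85.4. A call has 1 to 5 rows; each row is the pose to reach, as a shift and turn from the pose commanded when the call began, along the tool's axes at that moment; what a row does not reach only later rows make up. A row lasts 1/10 s, in which the tool goes at most 50 mm and 8.59 degrees, less where a joint would pass 70% of its speed; a pose out of reach is approached as far as the arm can. A call with a gripper value outside its range is refused whole. The fingers move at their own pace and stop on an object; FORCE is the grip in N (left out, the last holds). Time passes only in rows, so rows that repeat a pose let the fingers close. It gives the time, the measured TCP pose, the force, the opening and the grip force at its end, in the units of the state.
- get_state(): the state, without advancing time (a new reading comes with each control period).
- get_image(name): name is "scene" or "top" or "wrist"; returns the picture (480x640x3 uint8, red, green, blue); there is no depth.
- camera_params(name): a dict with "mtx" (3x3 intrinsics, pixels), "pose" (4x4, takes a point from camera to world coordinates); the wrist camera has in their place "hand_eye" (4x4, takes a point from camera to tool coordinates, whose origin is the TCP and whose axes are the flange's). Camera axes: x right, y down, z forward; pixel columns grow to the right and rows downward; lengths in m; the calibration is good to about 2 mm. The wrist camera is an equidistant fisheye: a pixel r from the principal point sees the ray r / f radians off the axis. A picture is of the moment at which its call begins: read the wrist's pose just before it. camera_params takes no time and is no camera call.
- sign_off(): hands the job in; it is judged then, once.
Trained networks look in the newest picture that a camera, given by its name, has taken for a name from the list of things; names that differ only in an ending like _2 or _b are one class to them, and where a whole thing is asked for, a point or a joint stands for the part that bears it (a point fixed in the world has none). Each returns a list of dicts, best first, with "p" (0 to 1); they miss things now and then, are a little off and sometimes report something else, mostly with a low value. They report only what shows in the picture. A call takes as long as a camera call. They do not tell look-alikes from the thing itself.
- look_for(name, camera): "rect" ([left, top, right, bottom] in pixels, round what is visible of it).
- masks_of(name, camera): "mask" (480x640 bool, what is visible of it) and "rect" ([left, top, right, bottom] in pixels, round what is visible of it).
- mark_of(name, camera): "pixel" ([column, row] in pixels: a listed point, or the origin of a listed thing).
The state is a dict: "clock": time; "q": joint angles; "joint_vel": joint speeds; "effort": joint torques, N m; "eef_pos": TCP position; "eef_rot": TCP orientation; "wrist_force": force on the tool from outside, world axes, zero at the start; "moment": the same for the moment, N m; "grip_width": opening from 0.0 (shut) to 1.0 (fully open); "grip_force": force on a finger pad.
Only numpy, scipy, OpenCV 4.12 (cv2) and the standard library are available. Lean on these libraries where they do the work, as an engineer would, in place of code of your own. Each camera call takes 0.05 s, during which the arm holds its last target. There are 200 camera calls.

### The job

Let the steam out of the food-waste caddy, the one with the green lid: press its green lever down with the fingertips until the lid stands wide open, keep it open for about three seconds, then ease the lever slowly back up so that the lid comes down gently and shut, without slamming. Work only through that lever: do not touch either lid, leave the grey-lidded caddy shut, pick nothing up, and leave the mug, jar and bowl where they stand.

Things in the scene. Friction and masses are not known exactly. Their poses are not given: they have to be found in the camera images.
- food_caddy: Food-waste caddy: white box 170 x 170 mm, 190 mm high, fixed to the worktop, green lid (top at 201 mm), green lever. Origin: centre of its underside on the worktop, z up; -x points out of the front, where the lever sticks out; +x to the lid's hinge at the rear. Turned up to 0.35 rad either way from facing the robot (its x along world x); may be the left or the right one.
- food_pad (a point): Where to press: centre of the top face of the green lever's pad, a flat plate 50 x 50 mm, 8 mm thick, at the lever's free end; moves with it. At rest about 176 mm high and 182 mm in front of the caddy's centre; fully pressed about 42 mm lower, nearly straight below. Free space above it and, down to the worktop, below it.
- food_lever (a joint): Angle of the green lever, rad: 0 at rest (rising 0.22 rad to its free end), 0.45 fully down against its stop (sloping 0.23 rad down). Pivot along the caddy's y, 91 mm in front of its centre, 150 mm up; pad centre 95 mm from it. Pushed at the pad's centre it needs about 4 to 10 N down; springs back up if let go.
- food_lid (a joint): Angle of the green lid, rad: 0 shut, 1.2 wide open. Linked rigidly to the lever: always 2.67 times the lever's angle, so 1 mm of pad travel turns the lid about 0.028 rad. Not damped: if the lever is let go the lid drops shut in a fraction of a second, faster than 3 rad/s, which is a slam.
- food_panel: The green lid's panel, 178 x 178 x 10 mm. Origin: on its hinge at the caddy's rear rim (89 mm behind the caddy's centre, 190 mm up); -x axis runs from the hinge to the lid's front edge. Not to be touched.
- pack_caddy: The other caddy, for packaging: same sizes and make, but with grey lid and grey lever. Origin and axes as for the food-waste caddy. Leave alone.
- pack_lid (a joint): Angle of the grey lid, rad: 0 shut. Leave shut.
- pack_panel: The grey lid's panel, as the green one. Not to be touched.
- mug: Blue ceramic mug, 80 mm wide, 90 mm high, standing between the levers; origin at the centre of its underside. Leave it.
- jar: Glass spice jar with a wooden cap, 56 mm wide, 100 mm high, standing to the left; origin at the centre of its underside. Leave it.
- bowl: White bowl, 110 mm wide, 50 mm high, standing to the right; origin at the centre of its underside. Leave it.
Mind the look-alikes: they are no part of the job. Of the things that look like the mug, take the one that is nearest to the robot's base at the start. Several things look just like the bowl: the one meant starts farthest to the robot's left.

How it is judged:
By the outcome, as a careful person would: the job done as asked, in the order asked, and still so for the second after the job is handed in, with the robot touching nothing.
It also fails if it takes over 54 s, if anything falls off the work surface, if the arm or the gripper's body presses on something with over 40 N, if the wrist force passes 120 N, or if a joint passes its speed limit or range.

## Working session

There is one attempt and no reset: what is moved stays moved. The work goes in short steps, Python scripts to look and compute and a shell command to move; the robot and the scene stay as the last step left them, time stands still between calls to the robot, and variables do not carry over. Pictures are saved under pics/ and viewed, at most 10 in all, crops included, and the job is handed in when it is done.

```bash
mkdir -p pics; ls; cat > h.py <<'E'
import numpy as np, cv2
from scipy.spatial.transform import Rotation as R
from rig import *
def save(n,im): cv2.imwrite('pics/'+n,cv2.cvtColor(im,cv2.COLOR_RGB2BGR))
def ray(cam,px):
    c=camera_params(cam); P=np.array(c["pose"]); d=np.linalg.inv(c["mtx"])@[px[0],px[1],1]
    return P[:3,3],P[:3,:3]@(d/np.linalg.norm(d))
def atz(cam,px,z):
    o,d=ray(cam,px); return o+d*(z-o[2])/d[2]
def tri(p1,p2):
    A=[];b=[];
    for o,d in (p1,p2):
        M=np.eye(3)-np.outer(d,d);A.append(M);b.append(M@o)
    X=np.linalg.solve(sum(A),sum(b)); return X,[np.linalg.norm(M@X-bb) for M,bb in zip(A,b)]
E
python3 - <<'E'
from h import *
s=get_state();print(s)
a=get_image("scene");b=get_image("top")
save('s.png',a);save('t.png',b)
for n in ("food_pad","food_caddy","food_panel","pack_caddy","mug","jar","bowl"):
    for c in ("scene","top"):
        print(n,c,[(round(m["p"],2),np.round(m["pixel"],1)) for m in mark_of(n,c)])
for c in ("scene","top"): print(c, np.round(camera_params(c)["pose"],3).tolist())
print([ (c,i,tri(ray("scene",i["pixel"]),ray("top",j["pixel"]))) for c in ("food_pad","food_caddy","food_panel") for i in mark_of(c,"scene")[:1] for j in mark_of(c,"top")[:1]])
E
```

```text
pics
{'clock': 0.0, 'q': array([-1.42303829e+00,  3.42750348e-01,  1.52504766e+00,  2.90397601e-05,
        1.27541902e+00, -1.46006564e-01]), 'joint_vel': array([ 0.00159843,  0.00058259, -0.0007756 , -0.0005418 , -0.00189868,
       -0.00051002]), 'effort': array([-1.93111300e-03, -4.33688164e+01, -2.46015608e+01, -4.42141272e-04,
        7.51118409e-03, -1.71146587e-05]), 'eef_pos': array([ 0.1519791 , -0.50206183,  0.21820096]), 'eef_rot': array([-3.10615957e+00, -4.59536006e-01, -4.13733421e-05]), 'wrist_force': array([0.34342638, 0.43442547, 0.30125255]), 'moment': array([ 0.05108493, -0.02626037, -0.00626407]), 'grip_force': 0.0, 'grip_width': 0.9988213802151735}
food_pad scene [(0.5, array([380.4, 198.7]))]
food_pad top [(0.67, array([241.8, 286.1]))]
food_caddy scene [(0.9, array([396.7, 282.1]))]
food_caddy top []
food_panel scene [(0.81, array([419.9, 250.8])), (0.37, array([479.4, 273.3]))]
food_panel top [(0.73, array([217.5, 194.1]))]
pack_caddy scene [(0.75, array([287.5, 288. ])), (0.29, array([379. , 200.4]))]
pack_caddy top []
mug scene [(0.86, array([344.8, 227.7])
[... 304 characters left out ...]
[190.8, 263.3])), (0.17, array([481.5, 271.2]))]
bowl top [(0.79, array([429. , 247.2])), (0.76, array([490.3, 268.9]))]
scene [[0.038, 0.661, -0.75, 1.632], [0.999, -0.01, 0.041, -0.143], [0.02, -0.75, -0.661, 1.056], [0.0, 0.0, 0.0, 1.0]]
top [[-0.019, -0.998, 0.06, 0.473], [-1.0, 0.02, 0.012, -0.112], [-0.013, -0.06, -0.998, 1.906], [0.0, 0.0, 0.0, 1.0]]
[('food_pad', {'pixel': [380.4, 198.7], 'p': 0.5}, (array([0.4381047 , 0.11006336, 0.16483137]), [np.float64(0.0028283513694555723), np.float64(0.002828351369455586)])), ('food_panel', {'pixel': [419.9, 250.8], 'p': 0.81}, (array([0.70787612, 0.17555517, 0.19204965]), [np.float64(0.004089627642710769), np.float64(0.004089627642710675)]))]
```

View pics/s.png

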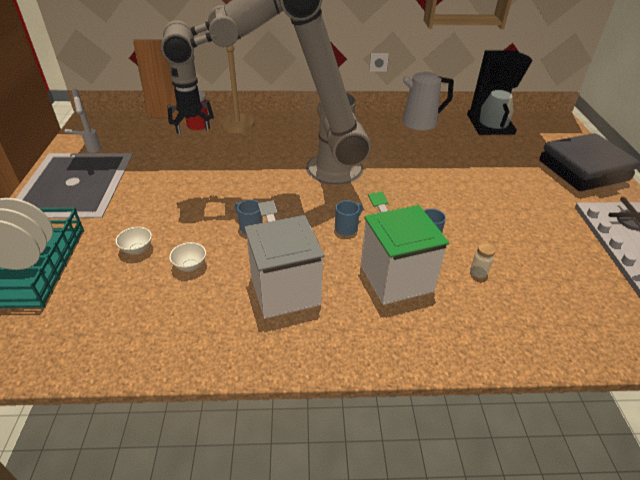

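View pics/t.png

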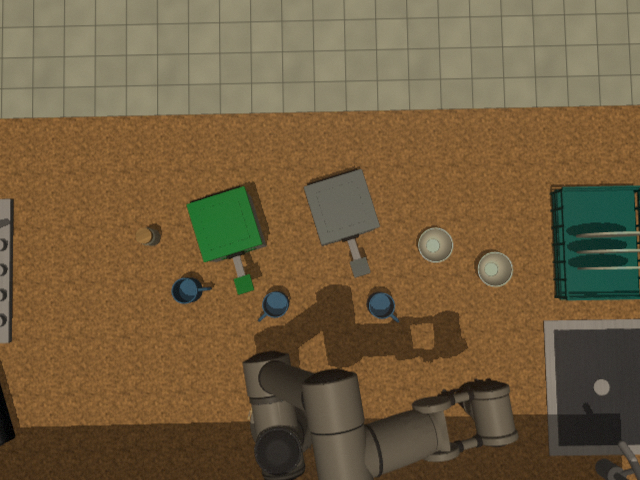

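The scene view shows the green-lidded caddy at about (405,250) with its green pad at (379,199). The top view shows that lid at (228,222) and its pad at (243,285). Possible mix-ups for the pad are the grey pad at top (360,267) and scene (268,207), and the green lid itself. I choose the green pad. There are mugs on either side of it, at top (275,303) and (187,290).

```bash
python3 - <<'E'
from h import *
c={}
crops=[]
for cam in ("scene","top"):
    im=get_image(cam); hsv=cv2.cvtColor(im,cv2.COLOR_RGB2HSV)
    m=cv2.inRange(hsv,(50,120,50),(72,255,255))
    n,l,st,ce=cv2.connectedComponentsWithStats(m)
    for i in range(1,n):
        if st[i,4]>40: print(cam,st[i],ce[i]); c[(cam,'lid' if st[i,4]>1000 else 'pad')]=(ce[i],l==i)
    u,v=c[(cam,'pad')][0].astype(int); k=im[v-45:v+45,u-60:u+60]; crops.append(cv2.resize(k,(480,360),interpolation=cv2.INTER_CUBIC))
save('crop.png',np.vstack(crops)[:,:][:,:] if 0 else cv2.resize(np.hstack(crops),(800,300)))
print('pad tri',tri(ray("scene",c[("scene","pad")][0]),ray("top",c[("top","pad")][0])))
print('lid tri',tri(ray("scene",c[("scene","lid")][0]),ray("top",c[("top","lid")][0])))
for part,z in (('lid',.201),('pad',.176)):
  for cam in("scene","top"):
    m=c[(cam,part)][1].astype(np.uint8)
    ct=max(cv2.findContours(m,0,2)[0],key=len)[:,0]
    P=np.array([atz(cam,p,z)[:2] for p in ct],np.float32)
    print(part,cam,atz(cam,c[(cam,part)][0],z),cv2.minAreaRect(P*1000))
for cam,px in(("top",(275,303)),("top",(187,290)),("top",(210,288))): print(px,atz(cam,px,.09))
E
```

```text
scene [368 192  20  14 174] [377.57471264 198.2816092 ]
scene [ 365  205   84   52 2619] [405.49866361 230.32798778]
top [ 187  186   75   76 3744] [223.87580128 223.72248932]
top [234 274  20  20 264] [243.4469697  283.85606061]
pad tri (array([0.44440671, 0.10203021, 0.17130165]), [np.float64(0.0005139465450396848), np.float64(0.0005139465450396775)])
lid tri (array([0.62044856, 0.15534118, 0.18977801]), [np.float64(0.0012356902030667527), np.float64(0.0012356902030666757)])
lid scene [0.63349543 0.15273142 0.201     ] ((628.3294067382812, 153.26107788085938), (179.03726196289062, 178.57395935058594), 16.730884552001953)
lid top [0.61928442 0.15236186 0.201     ] ((619.3365478515625, 152.2977294921875), (179.33779907226562, 176.7470245361328), 16.38953971862793)
pad scene [0.45068788 0.10124855 0.176     ] ((451.0896301269531, 101.700439453125), (61.618064880371094, 47.679595947265625), 12.125006675720215)
pad top [0.44442607 0.10093635 0.176     ] ((444.4685363769531, 100.91683959960938), (46.068546295166016, 48.605186462402344), 17.307720184326172)
(275, 303) [0.3829365 0.0158419 0.09     ]
(187, 290) [0.4275206  0.28484433 0.09      ]
(210, 288) [0.43229776 0.21421866 0.09      ]
```

View pics/crop.png

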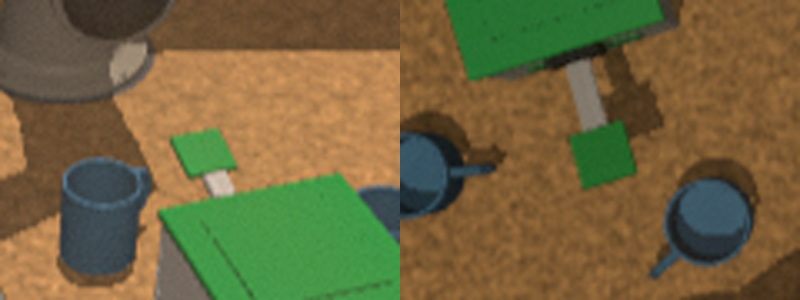

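The crop confirms the choice: the green pad stands free, with mugs to both sides, both lower than the pad. Its centre is (0.445, 0.101, ~0.174) and the caddy's yaw is about 0.287 rad. The lid centre minus 182 mm along the caddy's x gives (0.4455, 0.1005), so the two agree.

```bash
cat >> h.py <<'E'
YAW=0.287
Rg=R.from_matrix(np.array([[np.cos(YAW),np.sin(YAW),0],[np.sin(YAW),-np.cos(YAW),0],[0,0,-1]]))
def go(p,rg=Rg):
    s=get_state(); r=R.from_rotvec(s["eef_rot"]); 
    for g in ([rg,rg*R.from_euler('z',180,degrees=True)]):
        print('shift mm',np.round(r.inv().apply(np.array(p)-s["eef_pos"])*1000,1),'turn deg',np.round((r.inv()*g).as_rotvec(degrees=True),1))
E
python3 - <<'E'
from h import *
s=get_state();print(s["clock"],R.from_rotvec(s["eef_rot"]).as_matrix().round(3).tolist(),s["q"][5])
go([.30,-.40,.30]);go([.44,-.2,.30]);go([.445,.101,.30]);
E
```

```text
1.2 [[0.957, 0.29, 0.0], [0.29, -0.957, -0.0], [-0.0, 0.0, -1.0]] -0.14602089847978744
shift mm [171.3 -55.3 -81.1] turn deg [0.  0.  0.4]
shift mm [171.3 -55.3 -81.1] turn deg [  -0.     0.  -179.6]
shift mm [ 363.2 -206.1  -81.1] turn deg [0.  0.  0.4]
shift mm [ 363.2 -206.1  -81.1] turn deg [  -0.     0.  -179.6]
shift mm [ 455.2 -492.8  -81.1] turn deg [0.  0.  0.4]
shift mm [ 455.2 -492.8  -81.1] turn deg [  -0.     0.  -179.6]
```

```bash
python3 -m creep '20 0 -45 0 0 0 0;60 -10 -70 0 0 0 0;105 -25 -80 0 0 0 0;145 -45 -81 0 0 0 0;180 -70 -81 0 0 0 0'
python3 -m creep '40 -28 0 0 0 0 0;80 -58 0 0 0 0 0;120 -88 0 0 0 0 0;160 -118 0 0 0 0 0;190 -150 0 0 0 0 0'
python3 - <<'E'
from h import *
go([.445,.101,.26])
E
```

```text
clock: 1.7
eef_pos: [0.3056, -0.3824, 0.3003]
eef_rot: [3.106, 0.46, 0.001]
wrist_force: [1.1, -0.7, -0.3]
grip_width: 0.145
grip_force: 0.0
clock: 2.2
eef_pos: [0.4438, -0.1828, 0.2999]
eef_rot: [3.107, 0.461, 0.001]
wrist_force: [0.7, -0.3, 0.2]
grip_width: 0.003
grip_force: 0.0
shift mm [  83.4 -271.3   39.9] turn deg [ 0.  -0.   0.4]
shift mm [  83.4 -271.3   39.9] turn deg [ 1.000e-01  0.000e+00 -1.796e+02]
```

```bash
python3 -m creep '14 -46 0 0 0 0 0;28 -92 0 0 0 0 0;42 -138 5 0 0 0 0;56 -184 10 0 0 0 0;70 -228 15 0 0 0 0'
python3 -m creep '5 -20 5 0 0 0 0;10 -34 12 0 0 0 0;10 -34 20 0 0 0 0;10 -34 20 0 0 0 0'
python3 - <<'E'
from h import *
go([.445,.101,.196])
print(get_state()["wrist_force"], get_state()["eef_pos"])
im=get_image("wrist");save('w.png',im)
print([(round(m["p"],2),m["pixel"]) for m in mark_of("food_pad","wrist")])
c=camera_params("wrist");s=get_state();print({k:np.round(v,4).tolist() for k,v in c.items() if k!='name'})
E
```

```text
clock: 2.7
eef_pos: [0.4431, 0.0557, 0.285]
eef_rot: [3.108, 0.46, 0.001]
wrist_force: [0.9, 0.0, -1.2]
grip_width: 0.002
grip_force: 0.0
clock: 3.1
eef_pos: [0.4426, 0.089, 0.2638]
eef_rot: [3.107, 0.461, -0.003]
wrist_force: [-0.1, -0.5, 0.1]
grip_width: 0.002
grip_force: 0.0
shift mm [  6.  -10.8  67.8] turn deg [-0.   0.1  0.4]
shift mm [  6.  -10.8  67.8] turn deg [  -0.2   -0.  -179.6]
[-0.13817379 -0.48965472  0.06386375] [0.44257663 0.08895978 0.26384277]
[(0.66, [305.7, 227.4])]
{'mtx': [[371.6483, 0.0, 318.973], [0.0, 371.6483, 236.4855], [0.0, 0.0, 1.0]], 'hand_eye': [[-0.0004, -0.9619, -0.2735, 0.0696], [1.0, -0.0005, 0.0003, 0.0001], [-0.0004, -0.2735, 0.9619, -0.1552], [0.0, 0.0, 0.0, 1.0]]}
```

View pics/w.png

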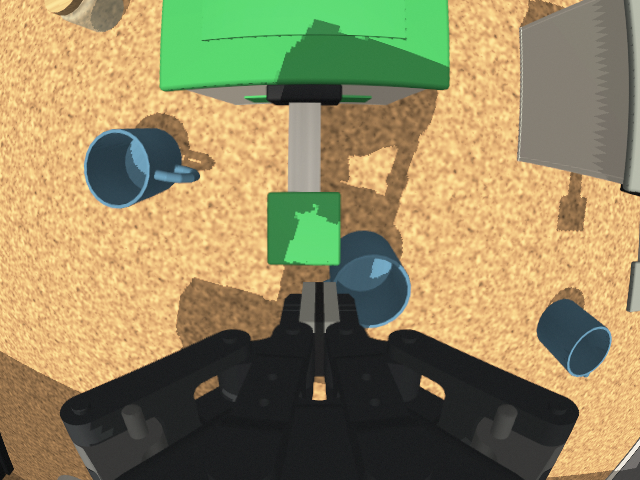

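The wrist view shows the green pad centred at (304,228), the closed fingertips at (320,288) and the mugs clear of both. I'll work out the pad's position from this view.

```bash
python3 - <<'E'
from h import *
c=camera_params("wrist");K=c["mtx"];H=np.array(c["hand_eye"]);s=get_state();r=R.from_rotvec(s["eef_rot"]).as_matrix()
def wr(u,v):
    x=np.array([u-K[0][2],v-K[1][2]]);n=np.linalg.norm(x);t=n/K[0][0]
    d=np.r_[x/n*np.sin(t),np.cos(t)]
    return s["eef_pos"]+r@H[:3,3], r@H[:3,:3]@d
p=wr(304,228); o,d=p
for z in (.171,.176): print(o+d*(z-o[2])/d[2])
print(tri(p,ray("top",(243.45,283.86))))
X=(o+d*(.175-o[2])/d[2]); print('tool-frame shift to tip at 5mm above',(r.T@(X+[0,0,.027]-s["eef_pos"])*1000).round(1))
E
```

```text
[0.44495763 0.09955695 0.171     ]
[0.4462624  0.09973606 0.176     ]
(array([0.44490728, 0.10045469, 0.1729901 ]), [np.float64(0.0009971403732172363), np.float64(0.0009971403732172892)])
tool-frame shift to tip at 5mm above [  5.9 -10.   62.9]
```

```bash
python3 -m creep '3 -5 15 0 0 0 0;6 -10 32 0 0 0 0;6 -10 46 0 0 0 0;6 -10 55 0 0 0 0;6 -10 58 0 0 0 0'
python3 -m creep '0 0 1 0 0 0 0;0 0 2 0 0 0 0;0 0 3 0 0 0 0;0 0 4 0 0 0 0;0 0 5 0 0 0 0'
```

```text
clock: 3.7
eef_pos: [0.4459, 0.0997, 0.2064]
eef_rot: [3.108, 0.458, -0.001]
wrist_force: [-0.2, -0.8, 1.0]
grip_width: 0.004
grip_force: 0.0
clock: 4.2
eef_pos: [0.4461, 0.1005, 0.202]
eef_rot: [3.108, 0.46, 0.001]
wrist_force: [1.2, 0.0, 0.5]
grip_width: 0.001
grip_force: 0.0
```

```bash
python3 -m creep '0 0 1 0 0 0 0;0 0 2 0 0 0 0;0 0 3 0 0 0 0;0 0 4.5 0 0 0 0;0 0 6 0 0 0 0'
python3 -m creep '0 0 1.5 0 0 0 0;0 0 3 0 0 0 0;0 0 4.5 0 0 0 0;0 0 6 0 0 0 0;0 0 7.5 0 0 0 0'
```

```text
clock: 4.7
eef_pos: [0.4461, 0.1005, 0.1958]
eef_rot: [3.108, 0.46, 0.0]
wrist_force: [0.6, 0.7, -0.5]
grip_width: 0.001
grip_force: 0.0
clock: 5.2
eef_pos: [0.446, 0.1004, 0.1882]
eef_rot: [3.108, 0.46, -0.0]
wrist_force: [-0.1, 0.1, 0.4]
grip_width: 0.003
grip_force: 0.0
```

No contact force yet with the tips nominally at 166 mm, so I'll look.

```bash
python3 - <<'E'
from h import *
save('w2.png',get_image("wrist")[120:400,150:500]); 
E
```

```text
(no output)
```

View pics/w2.png

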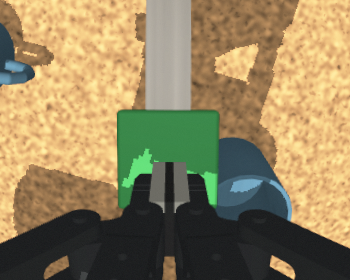

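```bash
python3 - <<'E'
from h import *
c=camera_params("wrist");K=c["mtx"];H=np.array(c["hand_eye"]);s=get_state();r=R.from_rotvec(s["eef_rot"]).as_matrix()
def proj(pt):
    p=np.linalg.inv(H)@np.r_[pt,1];n=np.hypot(p[0],p[1]);t=np.arctan2(n,p[2])
    return (p[:2]/n*t*K[0][0]+[K[0][2],K[1][2]]-[150,120]).round(1)
for z in (2,12,22,30): print('tip',z,proj([.011,0,z/1000]),proj([0,0,z/1000]))
Y=.287;ex=np.array([np.cos(Y),np.sin(Y),0]);
for z in (.176,.170,.165,.160,.155):
  C=np.array([.445,.1005,z]);k=lambda a:proj(r.T@(C+ex*a*.025+[0,0,a*.025*.2]-s["eef_pos"]))
  print(z,k(-1),k(0),k(1))
print(s["eef_pos"],s["wrist_force"])
E
```

```text
tip 2 [168.7 146.2] [168.7 168.5]
tip 12 [168.7 138.9] [168.7 160.2]
tip 22 [168.7 132.3] [168.7 152.7]
tip 30 [168.7 127.5] [168.7 147.2]
0.176 [167.8 201.7] [168.  161.8] [168.3 115.1]
0.17 [167.8 196.3] [168.1 157.1] [168.3 111.7]
0.165 [167.8 192.1] [168.1 153.5] [168.3 108.9]
0.16 [167.9 188. ] [168.1 150. ] [168.4 106.4]
0.155 [167.9 184.1] [168.1 146.7] [168.4 103.9]
[0.4459188  0.10043474 0.18802851] [-0.28379342  0.37566799 -0.3301767 ]
```

The pad still images at its rest height, and the fingertips look shorter than nominal. I'll keep going down slowly until there is contact.

```bash
python3 -m creep '0 0 1 0 0 0 0;0 0 2 0 0 0 0;0 0 3 0 0 0 0;0 0 4 0 0 0 0;0 0 5 0 0 0 0'; python3 - <<'E'
from h import *
im=get_image("scene");save('s2.png',cv2.resize(im[100:320,230:490],(780,660))[:600])
E
```

```text
clock: 5.75
eef_pos: [0.446, 0.1005, 0.1833]
eef_rot: [3.108, 0.46, 0.0]
wrist_force: [0.1, -0.8, -0.2]
grip_width: 0.0
grip_force: 0.0
```

View pics/s2.png

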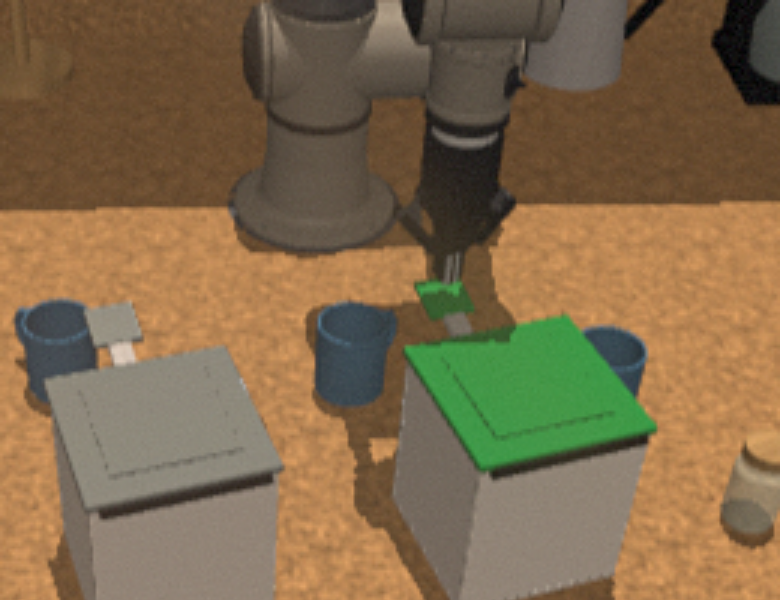

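The lid is still shut, and the tips at crop (452,285) stand near or above the outer edge of the pad, whose centre is (445,298). I'll triangulate where the tips really are.

```bash
python3 - <<'E'
from h import *
c=camera_params("wrist");K=c["mtx"];H=np.array(c["hand_eye"]);s=get_state();r=R.from_rotvec(s["eef_rot"]).as_matrix()
def wr(u,v):
    x=np.array([u-K[0][2],v-K[1][2]]);n=np.linalg.norm(x);t=n/K[0][0]
    return s["eef_pos"]+r@H[:3,3], r@H[:3,:3]@np.r_[x/n*np.sin(t),np.cos(t)]
for v in (193,195,197):
  X,e=tri(wr(318.5,283),ray("scene",(380.7,v))); print(v,X,e,'tool mm',(r.T@(X-s["eef_pos"])*1000).round(1))
im=get_image("wrist");hsv=cv2.cvtColor(im,cv2.COLOR_RGB2HSV);m=cv2.inRange(hsv,(50,100,40),(75,255,255));m[:200]=0
ys,xs=np.where(m>0);print('pad px',xs.min(),xs.max(),ys.min(),ys.max(),'centre col',xs.mean())
Y=.287;ex=np.array([np.cos(Y),np.sin(Y),0])
def proj(pt):
    p=np.linalg.inv(H)@np.r_[pt,1];n=np.hypot(p[0],p[1]);t=np.arctan2(n,p[2])
    return (p[:2]/n*t*K[0][0]+[K[0][2],K[1][2]]).round(1)
for th in(0,.1,.2,.3):
  a=.22-th; e=lambda q:np.array([.62,.152,.15])+ex*(-.091-q*np.cos(a))+[0,0,q*np.sin(a)+.004]
  print(th,[proj(r.T@(e(q)-s["eef_pos"])) for q in (.07,.12)])
print(proj([0,0,.022]),proj([.011,0,.022]),proj([0,0,.003]))
E
```

```text
193 [0.45810624 0.10554678 0.20241153] [np.float64(0.0017716438490659025), np.float64(0.0017716438490658411)] tool mm [ 13.1  -1.4 -19.3]
195 [0.45511252 0.10568454 0.19342787] [np.float64(0.003122220152104587), np.float64(0.0031222201521045553)] tool mm [ 10.3  -2.4 -10.3]
197 [0.45210189 0.10582266 0.18436399] [np.float64(0.004487892695700207), np.float64(0.004487892695700179)] tool mm [ 7.4 -3.4 -1.2]
pad px 266 370 232 333 centre col 316.9988523884665
0 [array([318.6, 235.1]), array([318. , 336.6])]
0.1 [array([318.6, 233.7]), array([318. , 328.3])]
0.2 [array([318.6, 230.9]), array([318. , 318.8])]
0.3 [array([318.6, 227.1]), array([318.1, 308.5])]
[318.7 272.7] [318.7 252.3] [318.7 287.6]
```

The lever is exactly at rest. The closed tips are really about 10–20 mm behind the TCP rather than ahead of it, so I keep descending to contact.

```bash
python3 -m creep '0 0 1.5 0 0 0 0;0 0 3 0 0 0 0;0 0 4.5 0 0 0 0;0 0 6 0 0 0 0;0 0 7.5 0 0 0 0'|grep -E 'pos|force'
python3 -m creep '0 0 1.5 0 0 0 0;0 0 3 0 0 0 0;0 0 4.5 0 0 0 0;0 0 6 0 0 0 0;0 0 7.5 0 0 0 0'|grep -E 'pos|force'
```

```text
eef_pos: [0.446, 0.1004, 0.1757]
wrist_force: [-0.4, 0.2, 0.4]
grip_force: 0.0
eef_pos: [0.446, 0.1004, 0.1682]
wrist_force: [-0.2, 0.1, 0.3]
grip_force: 0.0
```

```bash
python3 -m creep '0 0 1 0 0 0 0;0 0 2 0 0 0 0;0 0 3 0 0 0 0;0 0 4 0 0 0 0;0 0 5 0 0 0 0'; python3 - <<'E'
from h import *
save('w3.png',get_image("wrist")[120:400,150:500]); im=get_image("wrist");hsv=cv2.cvtColor(im,cv2.COLOR_RGB2HSV);m=cv2.inRange(hsv,(50,100,40),(75,255,255));m[:200]=0
ys,xs=np.where(m>0);print('pad px',xs.min(),xs.max(),ys.min(),ys.max())
E
```

```text
clock: 7.35
eef_pos: [0.4458, 0.1004, 0.164]
eef_rot: [3.107, 0.46, -0.0]
wrist_force: [-3.1, -1.5, 8.4]
grip_width: 0.0
grip_force: 3.5
pad px 260 375 243 338
```

View pics/w3.png

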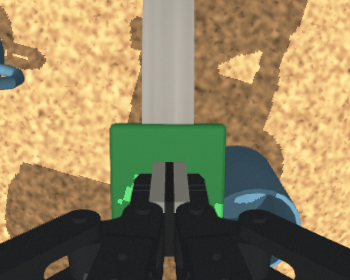

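Contact: 8.4 N, with the tips on the pad (rear edge at crop row 124, tip front at 163). I press steadily from here.

```bash
for i in 1; do python3 -m creep '0 0 1.5 0 0 0 0;0 0 3 0 0 0 0;0 0 4.5 0 0 0 0;0 0 6 0 0 0 0;0 0 7.5 0 0 0 0'|grep -E 'pos|force'; done
python3 -m creep '0 0 1.5 0 0 0 0;0 0 3 0 0 0 0;0 0 4.5 0 0 0 0;0 0 6 0 0 0 0;0 0 7.5 0 0 0 0'|grep -E 'pos|force'
python3 - <<'E'
from h import *
im=get_image("scene");save('s3.png',cv2.resize(im[100:300,230:490],(780,600)))
E
```

```text
eef_pos: [0.4455, 0.1003, 0.1564]
wrist_force: [-4.1, -1.4, 7.6]
grip_force: 3.6
eef_pos: [0.4453, 0.1002, 0.1488]
wrist_force: [-5.6, -1.1, 7.3]
grip_force: 3.7
```

View pics/s3.png

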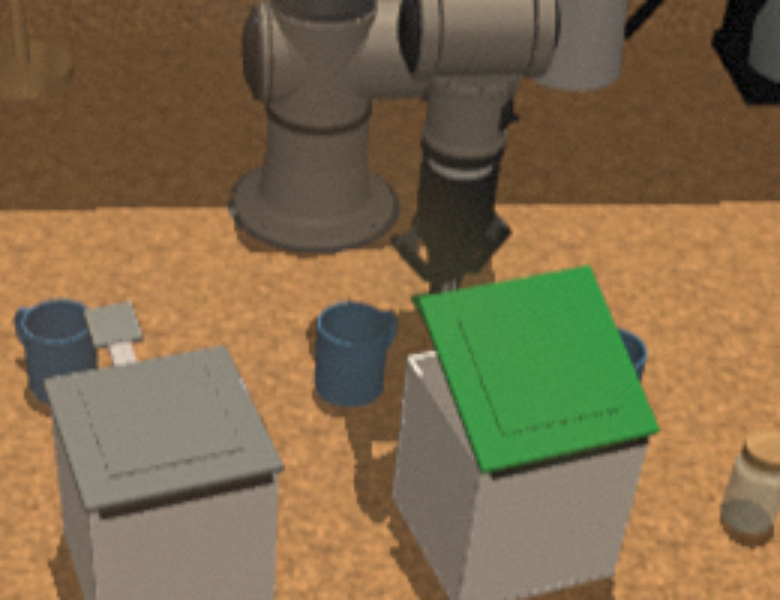

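The scene shows the green lid about halfway up (front edge at about (500,285)), the grey lid shut and the gripper clear of the lid. I continue pressing.

```bash
python3 -m creep '0 0 1.5 0 0 0 0;0 0 3 0 0 0 0;0 0 4.5 0 0 0 0;0 0 6 0 0 0 0;0 0 7.5 0 0 0 0'|grep -E 'pos|force'
python3 -m creep '0 0 1.5 0 0 0 0;0 0 3 0 0 0 0;0 0 4.5 0 0 0 0;0 0 6 0 0 0 0;0 0 7.5 0 0 0 0'|grep -E 'pos|force'
python3 -m creep '0 0 1 0 0 0 0;0 0 2 0 0 0 0;0 0 3 0 0 0 0;0 0 4 0 0 0 0'|grep -E 'pos|force'
```

```text
eef_pos: [0.445, 0.1001, 0.1412]
wrist_force: [-6.2, -1.7, 7.9]
grip_force: 3.9
eef_pos: [0.445, 0.1001, 0.1336]
wrist_force: [-4.5, -1.4, 6.7]
grip_force: 3.5
eef_pos: [0.4453, 0.1002, 0.1296]
wrist_force: [-3.1, -1.4, 5.2]
grip_force: 3.1
```

```bash
python3 -m creep '0 0 1 0 0 0 0;0 0 2 0 0 0 0;0 0 3 0 0 0 0'|grep -E 'clock|pos|force'
python3 - <<'E'
from h import *
im=get_image("wrist");hsv=cv2.cvtColor(im,cv2.COLOR_RGB2HSV);m=cv2.inRange(hsv,(50,100,40),(75,255,255));m[:200]=0
ys,xs=np.where(m>0);print('pad px',xs.min(),xs.max(),ys.min(),ys.max())
c=camera_params("wrist");K=c["mtx"];H=np.array(c["hand_eye"]);s=get_state();r=R.from_rotvec(s["eef_rot"]).as_matrix()
ex=np.array([np.cos(.287),np.sin(.287),0])
def proj(pt):
    p=np.linalg.inv(H)@np.r_[pt,1];n=np.hypot(p[0],p[1]);t=np.arctan2(n,p[2])
    return (p[:2]/n*t*K[0][0]+[K[0][2],K[1][2]]).round(1)
for th in(.35,.4,.45):
  a=.22-th; e=lambda q:np.array([.62,.152,.15])+ex*(-.091-q*np.cos(a))+[0,0,q*np.sin(a)+.004]
  print(th,[proj(r.T@(e(q)-s["eef_pos"])) for q in (.07,.12)])
im=get_image("scene");save('s4.png',cv2.resize(im[100:300,230:490],(780,600)))
E
```

```text
clock: 10.2
eef_pos: [0.4456, 0.1003, 0.1267]
wrist_force: [-2.4, -0.5, 5.3]
grip_force: 2.8
pad px 258 378 249 338
0.35 [array([318.6, 259.4]), array([317.9, 356. ])]
0.4 [array([318.6, 255.2]), array([317.9, 347.4])]
0.45 [array([318.6, 250.8]), array([318. , 338.8])]
```

View pics/s4.png

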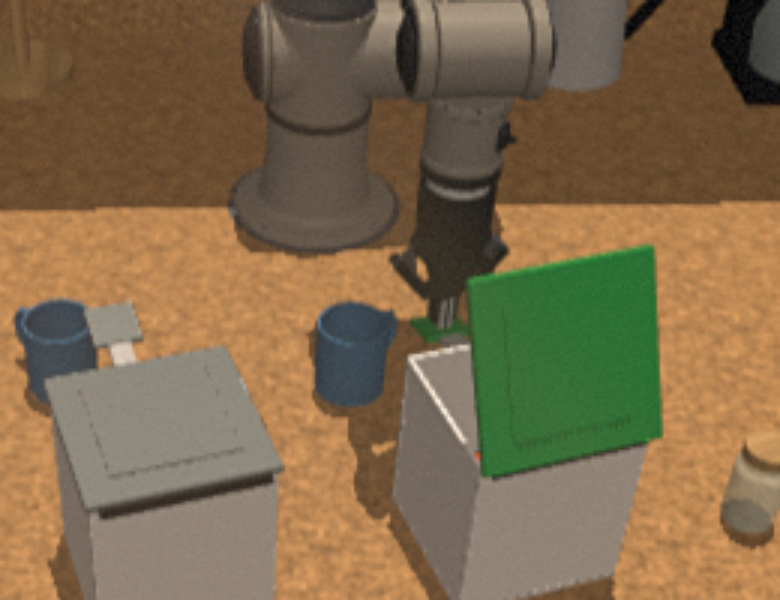

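The lid is near wide open (front edge at (560,265)) and the lever is near its stop. I take the last millimetres with a force check.

```bash
python3 -m creep '0 0 0.5 0 0 0 0;0 0 1 0 0 0 0;0 0 1.5 0 0 0 0'|grep -E 'clock|pos|force'
python3 -m creep '0 0 0.5 0 0 0 0;0 0 1 0 0 0 0'|grep -E 'clock|pos|force'
```

```text
clock: 10.6
eef_pos: [0.4458, 0.1004, 0.125]
wrist_force: [-3.3, -0.9, 4.4]
grip_force: 2.7
clock: 10.8
eef_pos: [0.446, 0.1004, 0.1239]
wrist_force: [-2.3, -1.5, 6.9]
grip_force: 3.3
```

```bash
python3 -m creep '0 0 0.5 0 0 0 0;0 0 1 0 0 0 0'|grep -E 'clock|pos|force'
```

```text
clock: 11.0
eef_pos: [0.4461, 0.1004, 0.1232]
wrist_force: [-4.5, -0.9, 9.6]
grip_force: 5.3
```

The force is rising, so the lever is at its stop. I hold for three seconds.

```bash
python3 -m creep '0 0 0 0 0 0 0;0 0 0 0 0 0 0;0 0 0 0 0 0 0;0 0 0 0 0 0 0;0 0 0 0 0 0 0'|grep -E 'clock|force'
python3 -m creep '0 0 0 0 0 0 0;0 0 0 0 0 0 0;0 0 0 0 0 0 0;0 0 0 0 0 0 0;0 0 0 0 0 0 0' >/dev/null
python3 -m creep '0 0 0 0 0 0 0;0 0 0 0 0 0 0;0 0 0 0 0 0 0;0 0 0 0 0 0 0;0 0 0 0 0 0 0' >/dev/null
python3 -m creep '0 0 0 0 0 0 0;0 0 0 0 0 0 0;0 0 0 0 0 0 0;0 0 0 0 0 0 0;0 0 0 0 0 0 0' >/dev/null
python3 -m creep '0 0 0 0 0 0 0;0 0 0 0 0 0 0;0 0 0 0 0 0 0;0 0 0 0 0 0 0;0 0 0 0 0 0 0' >/dev/null
python3 -m creep '0 0 0 0 0 0 0;0 0 0 0 0 0 0;0 0 0 0 0 0 0;0 0 0 0 0 0 0;0 0 0 0 0 0 0'|grep -E 'clock|pos|force'
```

```text
clock: 11.5
wrist_force: [-4.3, -1.0, 9.6]
grip_force: 4.9
clock: 14.0
eef_pos: [0.4461, 0.1004, 0.1233]
wrist_force: [-3.0, -1.1, 9.3]
grip_force: 4.9
```

```bash
python3 -m creep '0 0 -0.5 0 0 0 0;0 0 -1 0 0 0 0;0 0 -2 0 0 0 0;0 0 -3 0 0 0 0;0 0 -4 0 0 0 0'|grep -E 'clock|pos|force'
python3 -m creep '0 0 -1 0 0 0 0;0 0 -2 0 0 0 0;0 0 -3 0 0 0 0;0 0 -4 0 0 0 0;0 0 -5 0 0 0 0'|grep -E 'clock|pos|force'
```

```text
clock: 14.5
eef_pos: [0.4456, 0.1003, 0.1268]
wrist_force: [-4.6, -2.2, 5.7]
grip_force: 2.8
clock: 15.0
eef_pos: [0.4455, 0.1003, 0.1318]
wrist_force: [-6.4, -1.8, 5.8]
grip_force: 3.3
```

```bash
python3 -m creep '0 0 -1 0 0 0 0;0 0 -2 0 0 0 0;0 0 -3 0 0 0 0;0 0 -4 0 0 0 0;0 0 -5 0 0 0 0'|grep -E 'clock|pos|force'
python3 -m creep '0 0 -1 0 0 0 0;0 0 -2 0 0 0 0;0 0 -3 0 0 0 0;0 0 -4 0 0 0 0;0 0 -5 0 0 0 0'|grep -E 'clock|pos|force'
python3 -m creep '0 0 -1 0 0 0 0;0 0 -2 0 0 0 0;0 0 -3 0 0 0 0;0 0 -4 0 0 0 0;0 0 -5 0 0 0 0'|grep -E 'clock|pos|force'
python3 -m creep '0 0 -1 0 0 0 0;0 0 -2 0 0 0 0;0 0 -3 0 0 0 0;0 0 -4 0 0 0 0;0 0 -5 0 0 0 0'|grep -E 'clock|pos|force'
python3 -m creep '0 0 -1 0 0 0 0;0 0 -2 0 0 0 0;0 0 -3 0 0 0 0;0 0 -4 0 0 0 0;0 0 -5 0 0 0 0'|grep -E 'clock|pos|force'
```

```text
clock: 15.5
eef_pos: [0.4455, 0.1003, 0.137]
wrist_force: [-5.7, -2.6, 6.6]
grip_force: 3.6
clock: 16.0
eef_pos: [0.4456, 0.1004, 0.1421]
wrist_force: [-6.2, -1.9, 8.4]
grip_force: 3.9
clock: 16.5
eef_pos: [0.4461, 0.1005, 0.1472]
wrist_force: [-4.4, -0.1, 7.0]
grip_force: 3.5
clock: 17.0
eef_pos: [0.4468, 0.1007, 0.1525]
wrist_force: [-2.4, -0.3, 7.6]
grip_force: 3.5
clock: 17.5
eef_pos: [0.4477, 0.1009, 0.1578]
wrist_force: [-0.2, 0.4, 5.6]
grip_force: 3.5
```

```bash
python3 -m creep '0 0 -0.7 0 0 0 0;0 0 -1.4 0 0 0 0;0 0 -2.1 0 0 0 0;0 0 -2.8 0 0 0 0;0 0 -3.5 0 0 0 0'|grep -E 'clock|pos|force'
python3 -m creep '0 0 -0.5 0 0 0 0;0 0 -1 0 0 0 0;0 0 -1.5 0 0 0 0;0 0 -2 0 0 0 0;0 0 -2.5 0 0 0 0'|grep -E 'clock|pos|force'
python3 -m creep '0 0 -0.5 0 0 0 0;0 0 -1 0 0 0 0;0 0 -1.5 0 0 0 0;0 0 -2 0 0 0 0;0 0 -2.5 0 0 0 0'|grep -E 'clock|pos|force'
python3 -m creep '0 0 -0.5 0 0 0 0;0 0 -1 0 0 0 0;0 0 -1.5 0 0 0 0;0 0 -2 0 0 0 0;0 0 -2.5 0 0 0 0'|grep -E 'clock|pos|force'
```

```text
clock: 18.0
eef_pos: [0.4484, 0.1011, 0.1616]
wrist_force: [1.8, 2.6, 6.7]
grip_force: 3.4
clock: 18.5
eef_pos: [0.449, 0.1013, 0.1642]
wrist_force: [3.6, 3.0, 5.3]
grip_force: 3.3
clock: 19.0
eef_pos: [0.4466, 0.1004, 0.1655]
wrist_force: [4.2, 1.8, 3.2]
grip_force: 1.9
clock: 19.5
eef_pos: [0.4453, 0.1004, 0.1674]
wrist_force: [1.2, 0.5, -0.5]
grip_force: 0.0
```

Contact ended gently. I back up, then check the lid and the surroundings.

```bash
python3 -m creep '0 0 -1 0 0 0 0;0 0 -3 0 0 0 0;0 0 -6 0 0 0 0;0 0 -12 0 0 0 0;0 0 -20 0 0 0 0'|grep -E 'clock|pos|force'
python3 -m creep '0 0 -15 0 0 0 0;0 0 -35 0 0 0 0;0 0 -55 0 0 0 0;0 0 -70 0 0 0 0;0 0 -70 0 0 0 0'|grep -E 'clock|pos|force'
python3 - <<'E'
from h import *
for cam in ("scene","top"):
    im=get_image(cam); m=cv2.inRange(cv2.cvtColor(im,cv2.COLOR_RGB2HSV),(50,120,50),(72,255,255))
    n,l,st,ce=cv2.connectedComponentsWithStats(m)
    for i in range(1,n):
        if st[i,4]>40: print(cam,st[i],ce[i])
    if cam=="scene": save('s5.png',cv2.resize(im[100:300,230:490],(780,600)))
E
```

```text
clock: 20.0
eef_pos: [0.4459, 0.1004, 0.1883]
wrist_force: [0.6, 0.1, -0.2]
grip_force: 0.0
clock: 20.5
eef_pos: [0.4472, 0.1005, 0.2603]
wrist_force: [0.0, 0.7, 0.2]
grip_force: 0.0
scene [368 192  20  14 172] [377.22093023 198.31976744]
scene [ 365  205   84   52 2579] [405.73633191 230.51880574]
top [ 187  186   75   76 3725] [223.82013423 223.57422819]
```

View pics/s5.png

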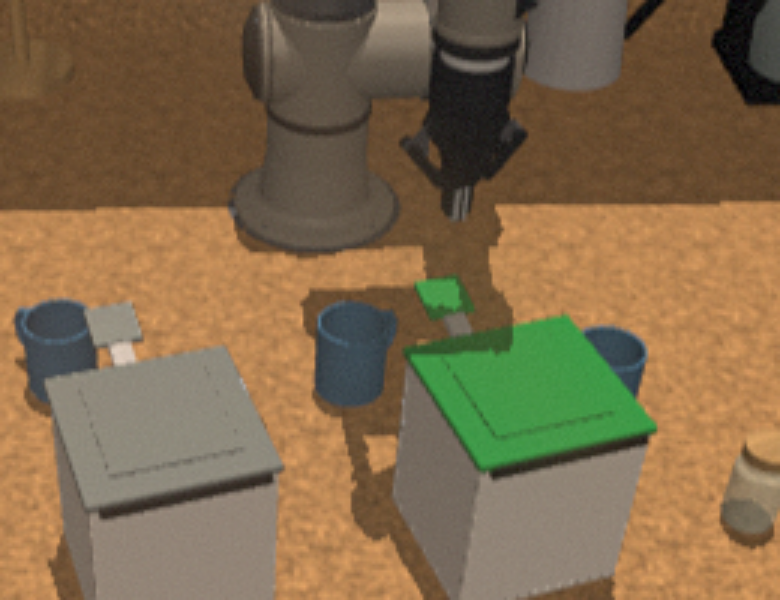

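The picture shows the green lid shut in its starting outline, its lever back at rest at crop (445,298), the gripper clear and nothing else moved.

```bash
python3 -c "from rig import *; print(sign_off())"
```

```text
the job is handed in; nothing more can be done
None
```

I pressed the green lever until the lid stood wide open, held it there for about 3 s and eased it shut over about 5 s, touching only the lever pad; the last picture shows both lids shut and nothing moved, and I handed the job in at about 20.6 s.

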